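Trace the zigzag quartz vein on a core slab

TASK

Two sawn sandstone slabs lie on the bench; with the fingers pointing straight down, trace the quartz vein on the slab whose vein zigzags, following every bend from the slab's broken, pointed end to its square sawn end, the fingertips lightly touching the stone or no more than a finger's breadth above it. Only trace it: do not press hard, shift or pick up the slab, do not touch the slab with the straight vein, and leave everything else standing where it is. Then raise the hand well clear.

Things in the scene. Friction and masses are not known exactly. Their poses are not given: they have to be found in the camera images.
- bent_slab: The slab to trace: striped sandstone, flat, loose, 1 kg, 220 x 80 x 25 mm, any yaw. Origin: underside, on its middle line; x along it: square end at x = 100 mm, broken end comes to a point at x = -120. On its top a pale quartz vein, 6 mm wide, 1.5 mm proud, zigzags straight from (x, y) = (-95, 0) via bends (-55, 22), (0, -24), (50, 22) to (95, -12) mm.
- vein0 (a point): Point of the zigzag vein on the top face of its slab, 25 mm above the bench: the start of the vein at the pointed end. Trace in the order vein0 to vein6, straight from one to the next. The hand points straight down over the vein, fingers best shut together.
- vein1 (a point): Point of the zigzag vein on the top face of its slab, 25 mm above the bench: the first bend. Trace in the order vein0 to vein6, straight from one to the next. The hand points straight down over the vein, fingers best shut together.
- vein2 (a point): Point of the zigzag vein on the top face of its slab, 25 mm above the bench: midway between first and second bend. Trace in the order vein0 to vein6, straight from one to the next. The hand points straight down over the vein, fingers best shut together.
- vein3 (a point): Point of the zigzag vein on the top face of its slab, 25 mm above the bench: the second bend. Trace in the order vein0 to vein6, straight from one to the next. The hand points straight down over the vein, fingers best shut together.
- vein4 (a point): Point of the zigzag vein on the top face of its slab, 25 mm above the bench: midway between second and third bend. Trace in the order vein0 to vein6, straight from one to the next. The hand points straight down over the vein, fingers best shut together.
- vein5 (a point): Point of the zigzag vein on the top face of its slab, 25 mm above the bench: the third bend. Trace in the order vein0 to vein6, straight from one to the next. The hand points straight down over the vein, fingers best shut together.
- vein6 (a point): Point of the zigzag vein on the top face of its slab, 25 mm above the bench: the finish of the vein at the square end. Trace in the order vein0 to vein6, straight from one to the next. The hand points straight down over the vein, fingers best shut together.
- straight_slab: The other slab, to be left alone: same stone, outline and size (origin and axes the same), but its vein runs in one straight line from end to end.
- mortar: Bystander, loose, origin under its centre: blue ceramic mortar, an open bowl 100 mm across and 70 mm high.
- pestle: Bystander, loose, origin under its centre: brass pestle standing upright on its 42 mm wide foot, 130 mm tall.
- vial0: Bystander, loose, origin under its centre: orange plastic sample vial, upright, 30 mm across, 70 mm high.
- vial1: Bystander, loose, origin under its centre: a second such vial.
- vial2: Bystander, loose, origin under its centre: a third such vial.
- core: Bystander, loose, origin under its centre: striped red sandstone core standing on end, 80 mm across, 120 mm high.
There are look-alikes about, which are no part of the job. What is shaped like the bent_slab but blue, red or yellow is not meant.

How it is judged:
By the outcome, as a careful person would: the job done as asked, in the order asked, and still so for the second after the job is handed in, with the robot touching nothing.
It also fails if it takes over 40 s, if anything falls off the work surface, if the arm or the gripper's body presses on something with over 40 N, if the wrist force passes 120 N, or if a joint passes its speed limit or range.

ROBOT

A 6-joint arm with a two-finger parallel gripper is mounted at the origin on the work surface. World frame = base frame: x ahead of the robot, y to its left, z up, the work surface at z = 0. Lengths are in m, angles in rad, forces in N, time in s.
With the tool pointing down it reaches from about 0.35 to 0.975 m from the base axis. Payload 17.4 kg.
Tool frame: the origin (TCP) lies between the finger pads; the fingertips stand ahead of it and the grasp point (between the pads) lies 8 mm behind it (nose_length is the z of the fingertips in the tool frame, in m); z points along the fingers, y is the line along which they close (so a half turn about z gives the same grasp; the last joint's range is limited). The gripper opens to 85 mm and grips with 20 to 120 N. Pads are 22 mm wide; open, the fingers measure 114 mm over their backs; the gripper's body (76 mm by 85 mm) begins 54 mm behind the grasp point. The pads swing forward as they close: fully open they stand 13 mm farther back than shut.
Start: joints at [1.261, 0.116, 1.442, -0, 1.584, -0.038], TCP at [0.181, 0.65, 0.242] pointing down, gripper open.
Joint ranges: [-2.83, 2.83], [-0.83, 2.19], [0.07, 2.5], [-1.14, 4.28], [0.01, 3], [-2.97, 2.97]. Speed limits (rad/s): [1.89, 1.89, 2.22, 3.14, 3.14, 3.14].

INTERFACE

Orientations are given as a 3x3 rotation matrix whose columns are the frame's x, y, z axes.
In Python, from cell import * gives the robot as it stands. The module is installed in compiled form; this text tells all that it offers.
- The arm moves only by the shell command python3 -m pendant 'ROWS'. ROWS is JSON, a list of rows, each an object with "linear": the shift along the tool's x, y, z as a fraction of full scale, a list of three; "spin": the turn about the tool's z as a fraction of full scale; "jaw": the opening, from 0 (shut) to 1 (fully open). A call has 1 to 5 rows; each row is the pose to reach, as a shift and turn from the pose commanded when the call began, along the tool's axes at that moment; what a row does not reach only later rows make up. Full scale, the value 1, is 150 mm for a shift and 120 degrees for a turn. A row lasts 1/10 s, in which the tool goes at most 50 mm and 8.59 degrees, less where a joint would pass 70% of its speed; a pose out of reach is approached as far as the arm can. A call with a number of a shift or a turn outside -1 to 1 is refused whole. A call with a gripper value outside its range is refused whole. The fingers move at their own pace and stop on an object; the grip force is fixed at half the most. Time passes only in rows, so rows that repeat a pose let the fingers close. It gives the time, the measured TCP pose, the force, the opening and the grip force at its end, in the units of the state.
- get_obs(): the state, without advancing time (a new reading comes with each control period).
- capture(name): name is "side" or "top"; returns a dict with "frame" (400x640x3 uint8, red, green, blue), "vertical_fov" (degrees; the focal length in pixels is half the picture's height over the tangent of half this angle, whatever the lens; pixels are square), "cx", "cy" (the principal point, pixels), "R" (3x3) and "t" (3): a world point X has camera coordinates R X + t. Camera axes: x right, y down, z forward; pixel columns grow to the right and rows downward; lengths in m; the calibration is good to about 2 mm. A picture is of the moment at which its call begins. There is no depth.
- job_done(): hands the job in; it is judged then, once.
The state is a dict: "t": time; "joints": joint angles; "joint_velocities": joint speeds; "effort": joint torques, N m; "ee_pos": TCP position; "orientation": TCP orientation; "wrist_force": force on the tool from outside, world axes, zero at the start; "wrist_torque": the same for the moment, N m; "finger_gap": finger opening in m; "grip_force": force on a finger pad.
Only numpy, scipy, OpenCV 4.12 (cv2) and the standard library are available. Lean on these libraries where they do the work, as an engineer would, in place of code of your own. Each camera call takes 0.05 s, during which the arm holds its last target. There are 200 camera calls.

## Working session

There is one attempt and no reset: what is moved stays moved. The work goes in short steps, Python scripts to look and compute and a shell command to move; the robot and the scene stay as the last step left them, time stands still between calls to the robot, and variables do not carry over. Pictures are saved under pics/ and viewed, at most 10 in all, crops included, and the job is handed in when it is done.

```bash
mkdir -p pics
python3 - <<'E'
from cell import *
import cv2,pickle
d={}
for n in("top","side"):
    c=capture(n);d[n]=c;cv2.imwrite(f"pics/{n}0.png",c["frame"][:,:,::-1]);print(n,c["vertical_fov"],c["cx"],c["cy"],c["R"],c["t"])
pickle.dump(d,open("d.pkl","wb"))
o=get_obs();print(o)
try: print(nose_length)
except Exception as e: print(e)
E
```

```text
top 47.535954526938575 327.92503713131276 194.9311111425283 [[ 0.00229121 -0.99998172 -0.00559586]
 [-0.98699896 -0.00136207 -0.16072088]
 [ 0.16071032  0.00589135 -0.98698403]] [0.08999237 0.50676519 1.65868318]
side 43.557298404775636 314.3028335400644 200.55852822237318 [[ 0.89452279 -0.44688206 -0.01119812]
 [-0.23267058 -0.44405412 -0.86526316]
 [ 0.38169801  0.7766031  -0.50119284]] [-0.42652248  0.22646552  1.19202268]
{'t': 0.1, 'joints': array([ 1.26117610e+00,  1.16449740e-01,  1.44219109e+00,  4.05897117e-06,
        1.58399346e+00, -3.77731461e-02]), 'joint_velocities': array([ 0.00352486, -0.00204882, -0.00122325, -0.00160308, -0.00013949,
       -0.00014834]), 'effort': array([ 2.00822564e-03, -7.33660269e+01, -6.33790326e+01, -6.75257184e-05,
        5.24002142e-03,  2.81293120e-05]), 'ee_pos': array([0.18118822, 0.650068  , 0.24163267]), 'orientation': array([[-9.63276584e-01,  2.68510930e-01, -3.21246791e-04],
       [ 2.68511119e-01,  9.63276075e-01, -9.90862176e-04],
       [ 4.33920231e-05, -1.04073267e-03, -9.99999457e-01]]), 'wrist_force': array([-0.14302431, -0.01618465, -0.33498917]), 'wrist_torque': array([ 0.02137744,  0.01774693, -0.02165785]), 'grip_force': 0.0, 'finger_gap': 0.08531661555826295}
0.011
```

View pics/top0.png

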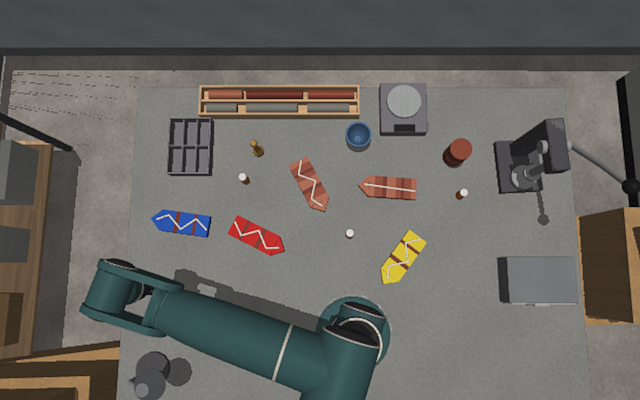

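View pics/side0.png

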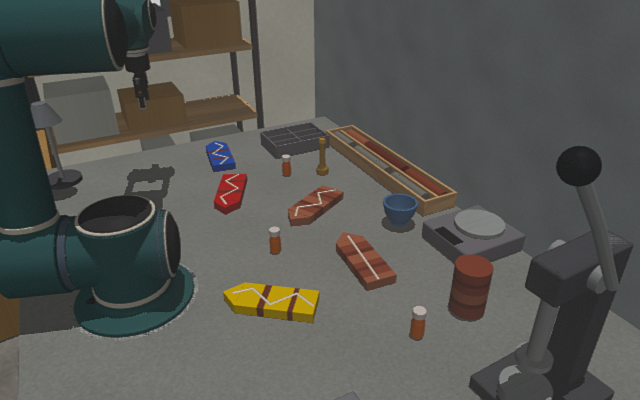

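Run:
```python
import pickle,cv2,numpy as np
d=pickle.load(open("d.pkl","rb"))
a=d["top"]["frame"][145:220,275:345];b=d["side"]["frame"][175:230,280:350]
A=cv2.resize(a,None,fx=5.6,fy=5.6,interpolation=cv2.INTER_CUBIC);B=cv2.resize(b,None,fx=5.6,fy=5.6,interpolation=cv2.INTER_CUBIC)
h=max(A.shape[0],B.shape[0]);A=cv2.copyMakeBorder(A,0,h-A.shape[0],0,8,0);B=cv2.copyMakeBorder(B,0,h-B.shape[0],0,0,0)
cv2.imwrite("pics/crop.png",np.hstack([A,B])[:,:,::-1])
```

```text
(no output)
```

View pics/crop.png

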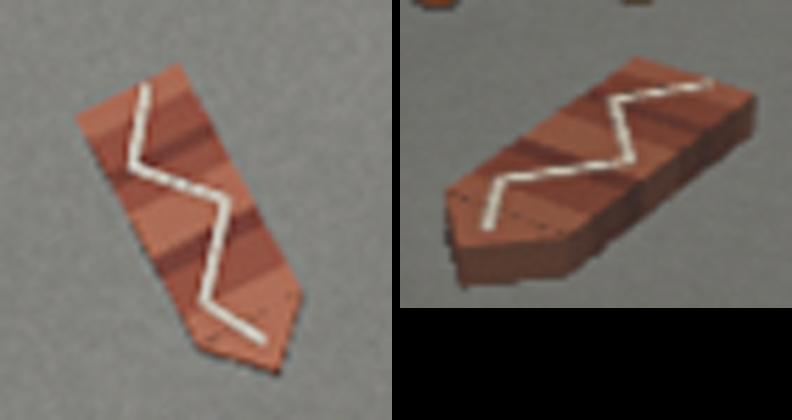

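The crop shows the sandstone slab with the zigzag vein. Its pointed end is lower right in the top view, about (324, 211), and its square end is upper left.

Candidates in the top view:
- Sandstone zigzag at (309,183): fits, since it is natural stone with a zigzag vein.
- Sandstone straight at (388,187): straight vein, so not this one.
- Blue (181,222), red (257,236) and yellow (403,257): look-alikes by colour.

Next I triangulate the vein corners.

```bash
cat > h.py <<'E'
import numpy as np,cv2
def K(c):
    f=200/np.tan(np.radians(c["vertical_fov"]/2));return np.array([[f,0,c["cx"]],[0,f,c["cy"]],[0,0,1]])
def P(c): return K(c)@np.c_[c["R"],c["t"]]
def ray(c,uv,z):
    uv=np.atleast_2d(uv);r=np.c_[uv,np.ones(len(uv))]@np.linalg.inv(K(c)).T@c["R"];o=-c["R"].T@c["t"]
    return o+r*((z-o[2])/r[:,2])[:,None]
V=np.array([[-95,0],[-55,22],[0,-24],[50,22],[95,-12]])/1e3
def fit(W):
    m,n=V.mean(0),W[:,:2].mean(0);U,S,Vt=np.linalg.svd((V-m).T@(W[:,:2]-n))
    R=Vt.T@np.diag([1,np.linalg.det(Vt.T@U.T)])@U.T;t=n-R@m
    return R,t,W[:,:2]-(V@R.T+t)
E
python3 - <<'E'
from h import *;import pickle
np.set_printoptions(precision=4,suppress=True)
d=pickle.load(open("d.pkl","rb"));T,S=d["top"],d["side"]
a=(np.array([[264,341],[204,300],[228,200],[133,167],[145,86]])+.5)/5.6-.5+[275,145]
b=(np.array([[87,229],[98,180],[231,161],[212,100],[310,83]])+.5)/5.6-.5+[280,175]
X=cv2.triangulatePoints(P(T),P(S),a.T,b.T);X=(X[:3]/X[3]).T;print(X)
for W in(X,ray(T,a,.0265),ray(S,b,.0265)):
    R,t,e=fit(W);print(t,np.degrees(np.arctan2(R[1,0],R[0,0])),e.ravel()*1e3);print((V@R.T+t).ravel())
for n,p in(("pestle foot",(259,154)),("vial",(243,182)),("vial",(349,237)),("mortar",(358,142)),("straight tip",(359,187))):print(n,ray(T,p,0)[0])
E
```

```text
[[0.4704 0.1136 0.0268]
 [0.4968 0.1546 0.0275]
 [0.5666 0.1384 0.0284]
 [0.5887 0.2033 0.0281]
 [0.6459 0.1955 0.0279]]
[0.5553 0.1601] 28.390946987036784 [-1.3367 -1.3283  0.3548  1.2376 -0.149  -0.6813 -0.1479  0.006   1.2789
  0.766 ]
[0.4717 0.115  0.4965 0.1533 0.5667 0.139  0.5888 0.2033 0.6446 0.1948]
[0.5542 0.1607] 28.414699146470504 [-1.9193 -1.2698  1.1849  0.8943 -0.4473 -0.5259  0.2281 -0.0549  0.9535
  0.9564]
[0.4707 0.1155 0.4954 0.1539 0.5656 0.1396 0.5877 0.2038 0.6435 0.1953]
[0.5575 0.162 ] 28.776341910584232 [-2.1761 -2.3955 -0.8255  1.3247  0.5658  0.1229  0.2263  0.4701  2.2095
  0.4778]
[0.4742 0.1162 0.4987 0.1548 0.569  0.1409 0.5907 0.2053 0.6465 0.1972]
pestle foot [0.6745 0.3601 0.    ]
vial [0.5634 0.4189 0.    ]
vial [0.3524 0.0112 0.    ]
mortar [ 0.723  -0.0259  0.    ]
straight tip [ 0.5444 -0.0282  0.    ]
```

```bash
python3 -m pendant '[{"linear":[-0.1,-0.1,0],"spin":0,"jaw":0},{"linear":[-0.3,-0.31,0],"spin":0,"jaw":0},{"linear":[-0.5,-0.52,0],"spin":0,"jaw":0},{"linear":[-0.72,-0.75,0],"spin":0,"jaw":0},{"linear":[-0.94,-0.97,0],"spin":0,"jaw":0}]'
python3 -m pendant '[{"linear":[-0.2,-0.2,0],"spin":0,"jaw":0},{"linear":[-0.4,-0.4,0],"spin":0,"jaw":0},{"linear":[-0.6,-0.61,0],"spin":0,"jaw":0},{"linear":[-0.8,-0.82,0],"spin":0,"jaw":0},{"linear":[-0.94,-0.97,0],"spin":0,"jaw":0}]'
python3 -m pendant '[{"linear":[-0.2,-0.2,0],"spin":0,"jaw":0},{"linear":[-0.4,-0.4,0],"spin":0,"jaw":0},{"linear":[-0.6,-0.61,0],"spin":0,"jaw":0},{"linear":[-0.8,-0.82,0],"spin":0,"jaw":0},{"linear":[-0.9,-0.93,0],"spin":0,"jaw":0}]'
python3 -m pendant '[{"linear":[0,0,0],"spin":0,"jaw":0},{"linear":[0,0,0],"spin":0,"jaw":0},{"linear":[0,0,0],"spin":0,"jaw":0}]'
python3 -c "
from cell import *
print(get_obs())"
```

```text
t: 0.6
ee_pos: [0.2783, 0.4705, 0.2419]
orientation: [[-0.963, 0.268, -0.0], [0.268, 0.963, -0.0], [0.0, -0.0, -1.0]]
wrist_force: [2.0, 0.6, 0.8]
finger_gap: 0.0123
grip_force: 0.0
t: 1.1
ee_pos: [0.3754, 0.292, 0.2422]
orientation: [[-0.963, 0.269, 0.0], [0.269, 0.963, -0.0], [-0.0, -0.0, -1.0]]
wrist_force: [-0.3, 1.0, -0.2]
finger_gap: 0.0003
grip_force: 0.0
t: 1.6
ee_pos: [0.4682, 0.1209, 0.242]
orientation: [[-0.963, 0.27, -0.0], [0.27, 0.963, -0.001], [0.0, -0.001, -1.0]]
wrist_force: [0.1, 0.6, 0.4]
finger_gap: 0.0002
grip_force: 0.0
t: 1.9
ee_pos: [0.467, 0.1242, 0.2422]
orientation: [[-0.963, 0.268, -0.0], [0.268, 0.963, 0.0], [0.0, 0.0, -1.0]]
wrist_force: [0.7, -0.4, -0.2]
finger_gap: -0.0002
grip_force: 0.0
{'t': 1.9, 'joints': array([ 2.07066660e-01, -3.10864091e-01,  1.83820197e+00,  1.70302012e-04,
        1.61449421e+00, -1.09255173e+00]), 'joint_velocities': array([ 0.01025238, -0.00131442,  0.00159647, -0.00160749,  0.0007787 ,
       -0.00201571]), 'effort': array([-1.27402972e+00, -3.69605434e+01, -6.34571314e+01, -3.55311180e-02,
       -5.83021523e-03, -4.20062526e-03]), 'ee_pos': array([0.46700944, 0.12421336, 0.24219206]), 'orientation': array([[-9.63457982e-01,  2.67859373e-01, -2.69303184e-04],
       [ 2.67859350e-01,  9.63458019e-01,  1.17278654e-04],
       [ 2.90876499e-04,  4.08576792e-05, -9.99999957e-01]]), 'wrist_force': array([ 0.73723216, -0.40066199, -0.21882754]), 'wrist_torque': array([0.05770439, 0.06687971, 0.04378329]), 'grip_force': 0.0, 'finger_gap': -0.00017432216317719788}
```

```bash
python3 -m pendant '[{"linear":[-0.045,-0.05,0.2],"spin":0,"jaw":0},{"linear":[-0.045,-0.05,0.5],"spin":0,"jaw":0},{"linear":[-0.045,-0.05,0.8],"spin":0,"jaw":0},{"linear":[-0.045,-0.05,1],"spin":0,"jaw":0},{"linear":[-0.045,-0.05,1],"spin":0,"jaw":0}]'
python3 -m pendant '[{"linear":[0,0,0.1],"spin":0,"jaw":0},{"linear":[0,0,0.2],"spin":0,"jaw":0},{"linear":[0,0,0.28],"spin":0,"jaw":0},{"linear":[0,0,0.28],"spin":0,"jaw":0},{"linear":[0,0,0.28],"spin":0,"jaw":0}]'
python3 - <<'E'
from cell import *
from h import *
c=capture("side");o=get_obs();print(o["ee_pos"],o["orientation"])
x=P(c)@np.r_[o["ee_pos"]-[0,0,.011],1];print("tip px",x[:2]/x[2])
x=P(c)@np.r_[.4717,.115,.0265,1];print("vein0 px",x[:2]/x[2])
a=c["frame"][130:240,260:360];cv2.imwrite("pics/s1.png",cv2.resize(a,None,fx=5,fy=5,interpolation=cv2.INTER_CUBIC)[:,:,::-1])
E
```

```text
t: 2.4
ee_pos: [0.4695, 0.1151, 0.0884]
orientation: [[-0.964, 0.267, -0.006], [0.267, 0.964, -0.001], [0.006, -0.003, -1.0]]
wrist_force: [-0.9, 0.1, 0.4]
finger_gap: -0.0003
grip_force: 0.0
t: 2.9
ee_pos: [0.472, 0.1146, 0.0505]
orientation: [[-0.963, 0.269, 0.0], [0.269, 0.963, 0.0], [0.0, 0.0, -1.0]]
wrist_force: [0.1, 1.4, 0.7]
finger_gap: -0.0
grip_force: 0.0
[0.47216551 0.11458655 0.05091013] [[-9.63260262e-01  2.68568900e-01  6.43109170e-04]
 [ 2.68569028e-01  9.63260433e-01  1.20893812e-04]
 [-5.87013299e-04  2.89171410e-04 -9.99999786e-01]]
tip px [294.91747899 211.39198682]
vein0 px [294.85346963 215.32561957]
```

View pics/s1.png

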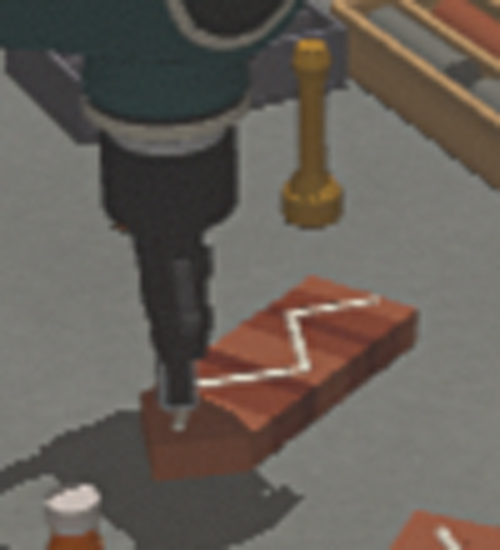

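Fingertip is over vein0, and the tip at (295.6, 211.6) matches the predicted pixel. I lower it and trace the first segment.

```bash
python3 -m pendant '[{"linear":[0,0,0.02],"spin":0,"jaw":0},{"linear":[0,0,0.04],"spin":0,"jaw":0},{"linear":[0,0,0.05],"spin":0,"jaw":0},{"linear":[0,0,0.05],"spin":0,"jaw":0},{"linear":[0,0,0.05],"spin":0,"jaw":0}]'
python3 -m pendant '[{"linear":[-0.009,0.029,0],"spin":0,"jaw":0},{"linear":[-0.018,0.058,0],"spin":0,"jaw":0},{"linear":[-0.027,0.087,0],"spin":0,"jaw":0},{"linear":[-0.036,0.116,0],"spin":0,"jaw":0},{"linear":[-0.045,0.145,0],"spin":0,"jaw":0}]'
python3 -m pendant '[{"linear":[-0.015,0.048,0],"spin":0,"jaw":0},{"linear":[-0.03,0.097,0],"spin":0,"jaw":0},{"linear":[-0.045,0.145,0],"spin":0,"jaw":0},{"linear":[-0.045,0.145,0],"spin":0,"jaw":0},{"linear":[-0.045,0.145,0],"spin":0,"jaw":0}]'
```

```text
t: 3.45
ee_pos: [0.4718, 0.1146, 0.0429]
orientation: [[-0.963, 0.268, 0.0], [0.268, 0.963, 0.0], [-0.0, 0.0, -1.0]]
wrist_force: [0.5, 0.2, 0.2]
finger_gap: 0.0003
grip_force: 0.0
t: 3.95
ee_pos: [0.4844, 0.1341, 0.0428]
orientation: [[-0.963, 0.268, -0.0], [0.268, 0.963, 0.0], [0.0, 0.0, -1.0]]
wrist_force: [-0.3, 0.5, -1.0]
finger_gap: -0.0003
grip_force: 0.0
t: 4.45
ee_pos: [0.4965, 0.153, 0.0426]
orientation: [[-0.963, 0.268, -0.0], [0.268, 0.963, -0.0], [0.0, -0.0, -1.0]]
wrist_force: [0.5, -0.2, 0.1]
finger_gap: 0.0001
grip_force: 0.0
```

Tracking is exact, with no contact force. On to the second segment.

```bash
python3 -m pendant '[{"linear":[-0.048,0.003,0],"spin":0,"jaw":0},{"linear":[-0.095,0.007,0],"spin":0,"jaw":0},{"linear":[-0.143,0.01,0],"spin":0,"jaw":0},{"linear":[-0.19,0.014,0],"spin":0,"jaw":0},{"linear":[-0.238,0.017,0],"spin":0,"jaw":0}]'
python3 -m pendant '[{"linear":[-0.06,0.004,0],"spin":0,"jaw":0},{"linear":[-0.12,0.009,0],"spin":0,"jaw":0},{"linear":[-0.18,0.013,0],"spin":0,"jaw":0},{"linear":[-0.238,0.017,0],"spin":0,"jaw":0},{"linear":[-0.238,0.017,0],"spin":0,"jaw":0}]'
python3 -m pendant '[{"linear":[0,0,0],"spin":0,"jaw":0}]'
python3 - <<'E'
from cell import *
from h import *
c=capture("side");o=get_obs();print(o["ee_pos"])
x=P(c)@np.r_[o["ee_pos"]-[0,0,.011],1];print("tip px",x[:2]/x[2])
a=c["frame"][130:240,260:360];cv2.imwrite("pics/s2.png",cv2.resize(a,None,fx=5,fy=5,interpolation=cv2.INTER_CUBIC)[:,:,::-1])
E
```

```text
t: 4.95
ee_pos: [0.5323, 0.1454, 0.0428]
orientation: [[-0.963, 0.269, -0.0], [0.269, 0.963, -0.0], [0.0, -0.0, -1.0]]
wrist_force: [-0.0, 0.6, 0.1]
finger_gap: 0.0001
grip_force: 0.0
t: 5.45
ee_pos: [0.5676, 0.1383, 0.0427]
orientation: [[-0.963, 0.269, 0.0], [0.269, 0.963, -0.0], [-0.0, -0.0, -1.0]]
wrist_force: [-0.6, -1.0, 0.1]
finger_gap: -0.0
grip_force: 0.0
t: 5.55
ee_pos: [0.5666, 0.1385, 0.0426]
orientation: [[-0.963, 0.269, -0.0], [0.269, 0.963, -0.0], [0.0, -0.0, -1.0]]
wrist_force: [-0.5, -0.5, 0.2]
finger_gap: -0.0004
grip_force: 0.0
[0.56646143 0.13856829 0.04265933]
tip px [320.28043437 202.47446791]
```

View pics/s2.png

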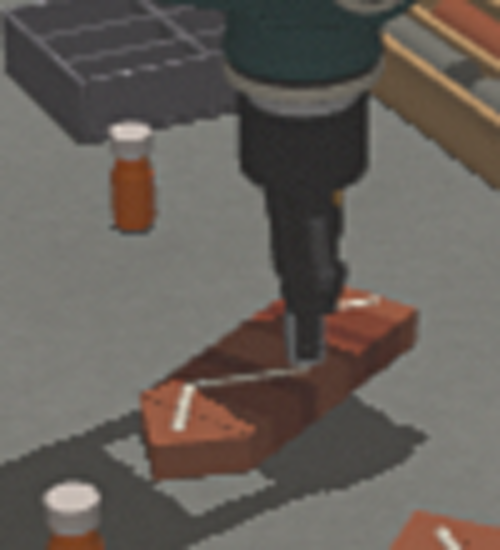

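The tip is at the second bend, crop (305,365), and the slab hasn't moved. Two segments remain, then the raise.

```bash
python3 -m pendant '[{"linear":[-0.003,0.045,0],"spin":0,"jaw":0},{"linear":[-0.005,0.09,0],"spin":0,"jaw":0},{"linear":[-0.008,0.135,0],"spin":0,"jaw":0},{"linear":[-0.011,0.18,0],"spin":0,"jaw":0},{"linear":[-0.014,0.226,0],"spin":0,"jaw":0}]'
python3 -m pendant '[{"linear":[-0.003,0.06,0],"spin":0,"jaw":0},{"linear":[-0.007,0.12,0],"spin":0,"jaw":0},{"linear":[-0.01,0.17,0],"spin":0,"jaw":0},{"linear":[-0.013,0.226,0],"spin":0,"jaw":0},{"linear":[-0.013,0.226,0],"spin":0,"jaw":0}]'
python3 -m pendant '[{"linear":[0,0,0],"spin":0,"jaw":0}]'
python3 -m pendant '[{"linear":[-0.038,0.004,0],"spin":0,"jaw":0},{"linear":[-0.075,0.009,0],"spin":0,"jaw":0},{"linear":[-0.112,0.013,0],"spin":0,"jaw":0},{"linear":[-0.15,0.018,0],"spin":0,"jaw":0},{"linear":[-0.187,0.022,0],"spin":0,"jaw":0}]'
python3 -m pendant '[{"linear":[-0.047,0.006,0],"spin":0,"jaw":0},{"linear":[-0.094,0.012,0],"spin":0,"jaw":0},{"linear":[-0.14,0.017,0],"spin":0,"jaw":0},{"linear":[-0.19,0.023,0],"spin":0,"jaw":0},{"linear":[-0.19,0.023,0],"spin":0,"jaw":0}]'
python3 -m pendant '[{"linear":[0,0,0],"spin":0,"jaw":0},{"linear":[0,0,0],"spin":0,"jaw":0}]'
```

```text
t: 6.1
ee_pos: [0.5779, 0.1714, 0.0428]
orientation: [[-0.963, 0.268, 0.0], [0.268, 0.963, -0.0], [-0.0, -0.0, -1.0]]
wrist_force: [-1.0, 0.3, -0.2]
finger_gap: -0.0
grip_force: 0.0
t: 6.6
ee_pos: [0.589, 0.2037, 0.0427]
orientation: [[-0.963, 0.268, 0.0], [0.268, 0.963, 0.0], [0.0, 0.0, -1.0]]
wrist_force: [0.5, -0.5, 0.6]
finger_gap: -0.0003
grip_force: 0.0
t: 6.7
ee_pos: [0.5887, 0.2029, 0.0427]
orientation: [[-0.963, 0.268, -0.0], [0.268, 0.963, -0.0], [0.0, -0.0, -1.0]]
wrist_force: [-0.2, -0.9, 1.1]
finger_gap: 0.0002
grip_force: 0.0
t: 7.2
ee_pos: [0.6173, 0.1982, 0.0428]
orientation: [[-0.963, 0.269, 0.0], [0.269, 0.963, -0.0], [-0.0, -0.0, -1.0]]
wrist_force: [-0.3, 0.3, 0.3]
finger_gap: 0.0004
grip_force: 0.0
t: 7.7
ee_pos: [0.6459, 0.1939, 0.0427]
orientation: [[-0.963, 0.269, 0.0], [0.269, 0.963, -0.0], [-0.0, 0.0, -1.0]]
wrist_force: [0.6, -0.8, 0.0]
finger_gap: -0.0004
grip_force: 0.0
t: 7.9
ee_pos: [0.6448, 0.1941, 0.0428]
orientation: [[-0.963, 0.268, -0.0], [0.268, 0.963, -0.0], [0.0, -0.0, -1.0]]
wrist_force: [0.7, -0.3, -0.0]
finger_gap: -0.0002
grip_force: 0.0
```

Run:
```python
from cell import *
from h import *
c=capture("side");o=get_obs();print(o["ee_pos"])
a=c["frame"][130:240,260:360];cv2.imwrite("pics/s3.png",cv2.resize(a,None,fx=5,fy=5,interpolation=cv2.INTER_CUBIC)[:,:,::-1])
```

```text
[0.64481542 0.1941499  0.04276711]
```

View pics/s3.png

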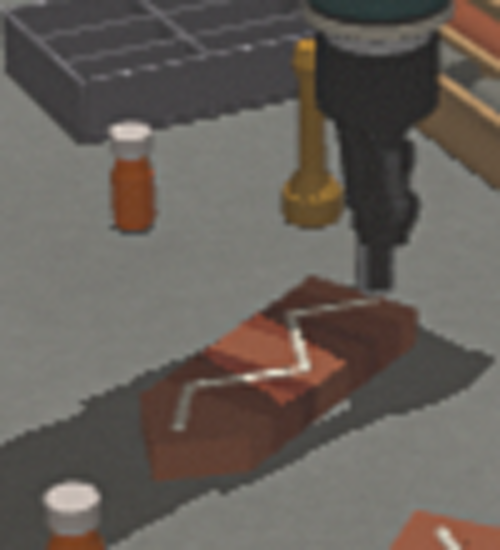

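The tip is at the vein's end, crop (375,290), with the vein end at (378,298). The slab and the pestle haven't moved. I raise the hand and hand the job in.

```bash
python3 -m pendant '[{"linear":[0,0,-0.1],"spin":0,"jaw":0},{"linear":[0,0,-0.3],"spin":0,"jaw":0},{"linear":[0,0,-0.55],"spin":0,"jaw":0},{"linear":[0,0,-0.8],"spin":0,"jaw":0},{"linear":[0,0,-1],"spin":0,"jaw":0}]'
python3 -m pendant '[{"linear":[0,0,-0.2],"spin":0,"jaw":0},{"linear":[0,0,-0.4],"spin":0,"jaw":0},{"linear":[0,0,-0.6],"spin":0,"jaw":0},{"linear":[0,0,-0.6],"spin":0,"jaw":0},{"linear":[0,0,-0.6],"spin":0,"jaw":0}]'
python3 -c "
from cell import *
print(job_done())"
```

```text
t: 8.45
ee_pos: [0.645, 0.1942, 0.1968]
orientation: [[-0.963, 0.268, 0.002], [0.268, 0.963, 0.001], [-0.002, 0.001, -1.0]]
wrist_force: [0.8, 0.3, -0.2]
finger_gap: 0.0
grip_force: 0.0
t: 8.95
ee_pos: [0.6449, 0.1942, 0.2843]
orientation: [[-0.963, 0.268, 0.002], [0.268, 0.963, 0.001], [-0.002, 0.001, -1.0]]
wrist_force: [0.0, -0.1, -0.5]
finger_gap: 0.0004
grip_force: 0.0
the job is handed in; nothing more can be done
None
```

I traced the zigzag vein from the pointed end to the square end with the shut fingertips about 5 mm above it, touching nothing, then raised the hand to 0.28 m and handed the job in at about 9 s; no verdict came back.

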